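# Chock fresh pillar candles on the drainer

### The arm

A 6-joint arm with a two-finger parallel gripper is mounted at the origin on the work surface. World frame = base frame: x ahead of the robot, y to its left, z up, the work surface at z = 0. Lengths are in m, angles in rad, forces in N, time in s.
With the tool pointing down it reaches from about 0.25 to 0.725 m from the base axis. Payload 9.7 kg.
Tool frame: the origin (TCP) lies at the centre of the arm's flange, where the gripper is bolted on; the fingertips stand 173 mm ahead of it and the grasp point (between the pads) lies robot.pinch_z ahead of it (robot.pinch_z is the distance from the TCP to the grasp point, in m); z points along the fingers, y is the line along which they close (so a half turn about z gives the same grasp; the last joint's range is limited). The gripper opens to 85 mm and grips with 20 to 120 N. Pads are 22 mm wide; open, the fingers measure 114 mm over their backs; the gripper's body (76 mm by 85 mm) begins 54 mm behind the grasp point. The pads swing forward as they close: fully open they stand 13 mm farther back than shut.
Start: joints at [1.248, 0.087, 0.176, 1.66, 0, 1.571], TCP at [0.174, 0.522, 0.405] pointing down, gripper open.
Joint ranges: [-3.13, 3.13], [-0.85, 1.81], [-1.15, 1.24], [-2.2, 2.28], [-1.44, 1.52], [-3.14, 3.14]. Speed limits (rad/s): [2.22, 2.22, 2.57, 3.14, 3.14, 3.14].

### API

Orientations are given as [roll, pitch, yaw] about the fixed x, y, z axes, in that order (R = Rz(yaw) Ry(pitch) Rx(roll)).
In Python, from bench import robot, cams, workorder gives the robot as it stands. The module is installed in compiled form; this text tells all that it offers.
- The arm moves only by the shell command python3 -m inch 'ROWS'. ROWS is a JSON object of lists of equal length, an entry for each row: "slide": the shift along the world's x, y, z in mm, a list of three; "roll": the turn about the world's z in rad; "claw": the gripper command: -1 is fully open, 1 is shut, values between are in proportion. In form: {"slide": [[tx, ty, tz], ...], "roll": [roll, ...], "claw": [claw, ...]}. A call has 1 to 5 rows; each row is the pose to reach, as a shift and turn from the pose commanded when the call began; what a row does not reach only later rows make up. A row lasts 1/10 s, in which the tool goes at most 50 mm and 8.59 degrees, less where a joint would pass 70% of its speed; a pose out of reach is approached as far as the arm can. A call with a gripper value outside its range is refused whole. The fingers move at their own pace and stop on an object; the grip force is fixed at half the most. Time passes only in rows, so rows that repeat a pose let the fingers close. It gives the time, the measured TCP pose, the force, the opening and the grip force at its end, in the units of the state.
- robot.get_state(): the state, without advancing time (a new reading comes with each control period).
- cams.read_camera(name): name is "side" or "top"; returns the picture (384x512x3 uint8, red, green, blue); there is no depth.
- cams.camera_params(name): a dict with "fovy" (degrees; the focal length in pixels is half the picture's height over the tangent of half this angle, whatever the lens; pixels are square), "cx", "cy" (the principal point, pixels), "k1" (the pictures are not rectified: a ray, as slopes to the right and down, at radius r is drawn at 1 + k1 r^2 times it, then the intrinsics apply), "R" (3x3) and "t" (3): a world point X has camera coordinates R X + t. Camera axes: x right, y down, z forward; pixel columns grow to the right and rows downward; lengths in m; the calibration is good to about 2 mm. A picture is of the moment at which its call begins. camera_params takes no time and is no camera call.
- workorder.job_done(): hands the job in; it is judged then, once.
The state is a dict: "clock": time; "joints": joint angles; "qvel": joint speeds; "joint_torque": joint torques, N m; "eef_pos": TCP position; "tcp_rot": TCP orientation; "force": force on the tool from outside, world axes, zero at the start; "wrist_torque": the same for the moment, N m; "gripper_width": finger opening in m; "gripper_force": force on a finger pad.
Only numpy, scipy, OpenCV 4.12 (cv2) and the standard library are available. Lean on these libraries where they do the work, as an engineer would, in place of code of your own. Each camera call takes 0.05 s, during which the arm holds its last target. There are 200 camera calls.

### The job

Lay all the fresh candles on the sloping drainer in front of you, on their sides and across its fall so that they do not touch one another, each held on its downhill side by a steel chock of its own, a sloping end of the chock snug against the middle of the candle. Look first which way the drainer falls, since a candle let go without its chock rolls away. Leave the jug, the scraper and the wax slab where they are.

Things in the scene. Friction and masses are not known exactly. Their poses are not given: they have to be found in the camera images.
- drainer_a: the sloping steel drainer in front of the robot, when its fall is towards the robot; there is one drainer only, read as drainer_a or drainer_b (the other reads None). 4 kg, stands loose on four feet: do not shove it. Its deck falls towards its own -x, where the spout is. Outside 182 mm (own x) by 552 mm (own y); origin under the middle, on the bench, z up
- drainer_a_deck (a point): middle of that drainer's flat deck surface, 32 mm above the bench; axes as the drainer's. Deck 170 mm (x) by 540 mm (y) inside a rim 6 mm thick and 7 mm high; it falls at 0.14 rad (8 degrees) to -x, so its height changes by 0.141 x own x. An unchocked candle rolls to the low rim. Four candles fit end to end
- drainer_b: the sloping steel drainer in front of the robot, when its fall is away from the robot; there is one drainer only, read as drainer_a or drainer_b (the other reads None). 4 kg, stands loose on four feet: do not shove it. Its deck falls towards its own -x, where the spout is. Outside 182 mm (own x) by 552 mm (own y); origin under the middle, on the bench, z up
- drainer_b_deck (a point): middle of that drainer's flat deck surface, 32 mm above the bench; axes as the drainer's. Deck 170 mm (x) by 540 mm (y) inside a rim 6 mm thick and 7 mm high; it falls at 0.14 rad (8 degrees) to -x, so its height changes by 0.141 x own x. An unchocked candle rolls to the low rim. Four candles fit end to end
- candle_0_mid (a point): centre of a pillar candle, a plain ivory cylinder of 60 mm diameter and 110 mm long, 0.28 kg, lying on its side; x along its length (a limp 12 mm wick at the +x end); y and z turn as it rolls. It starts on the bench or on the candle board. It may be absent
- candle_1_mid (a point): centre of a pillar candle, a plain ivory cylinder of 60 mm diameter and 110 mm long, 0.28 kg, lying on its side; x along its length (a limp 12 mm wick at the +x end); y and z turn as it rolls. It starts on the bench or on the candle board. It may be absent
- candle_2_mid (a point): centre of a pillar candle, a plain ivory cylinder of 60 mm diameter and 110 mm long, 0.28 kg, lying on its side; x along its length (a limp 12 mm wick at the +x end); y and z turn as it rolls. It starts on the bench or on the candle board. It may be absent
- candle_3_mid (a point): centre of a pillar candle, a plain ivory cylinder of 60 mm diameter and 110 mm long, 0.28 kg, lying on its side; x along its length (a limp 12 mm wick at the +x end); y and z turn as it rolls. It starts on the bench or on the candle board. It may be absent
- chock_0_mid (a point): centre of a steel chock, 0.155 kg, 50 mm long at the base (own x), 44 wide (y), 14 high (z up), centre 7 mm above its base. Its +x and -x ends slope at 38 degrees to a flat top 14 mm long; its +y and -y sides are upright. A candle snug on a slope has its axis 35 mm from the chock's centre along the surface and 23 mm above it. Starts on the chock board
- chock_1_mid (a point): centre of a steel chock, 0.155 kg, 50 mm long at the base (own x), 44 wide (y), 14 high (z up), centre 7 mm above its base. Its +x and -x ends slope at 38 degrees to a flat top 14 mm long; its +y and -y sides are upright. A candle snug on a slope has its axis 35 mm from the chock's centre along the surface and 23 mm above it. Starts on the chock board
- chock_2_mid (a point): centre of a steel chock, 0.155 kg, 50 mm long at the base (own x), 44 wide (y), 14 high (z up), centre 7 mm above its base. Its +x and -x ends slope at 38 degrees to a flat top 14 mm long; its +y and -y sides are upright. A candle snug on a slope has its axis 35 mm from the chock's centre along the surface and 23 mm above it. Starts on the chock board
- chock_3_mid (a point): centre of a steel chock, 0.155 kg, 50 mm long at the base (own x), 44 wide (y), 14 high (z up), centre 7 mm above its base. Its +x and -x ends slope at 38 degrees to a flat top 14 mm long; its +y and -y sides are upright. A candle snug on a slope has its axis 35 mm from the chock's centre along the surface and 23 mm above it. Starts on the chock board
- chock_board: plywood board 200 x 170 x 6 mm flat on the bench, fixed, to the left or the right of the drainer; the chocks start on it. Origin under its middle
- candle_board: the like board on the other side of the drainer; one candle may start on it. Origin under its middle
- jug: bystander: aluminium jug 80 mm across and 85 mm tall with a handle, standing beyond the row of candles; origin under its middle. Leave it where it is
- scraper: bystander: spatula 260 mm long lying on the bench near the robot on the left; origin at its middle. Leave it where it is
- wax_slab: bystander: slab of yellow wax 120 x 80 x 35 mm at the far left; origin under its middle. Leave it where it is
Not all that is in view belongs to the job. Leave any purple or red look-alike of the part that bears chock_0_mid alone.

How it is judged:
At the end, for the whole second after the job is handed in: Every candle lies still on the drainer's deck, across the fall within 0.22 rad, its centre over 43 mm up from the low rim and within 225 mm of the middle lengthwise; a chock standing flat is against it (centres within 48 mm, candle centred on it within 30 mm); no candles touch (((x of candle_0_mid in the frame of drainer_a between -0.042 and 0.07 m and y of candle_0_mid in the frame of drainer_a between -0.225 and 0.225 m and z of candle_0_mid in the frame of drainer_a between 0.045 and 0.085 m and angle between the x axis of candle_0 and the y axis of drainer_a, either way round below 0.22 rad) or (x of candle_0_mid in the frame of drainer_b between -0.042 and 0.07 m and y of candle_0_mid in the frame of drainer_b between -0.225 and 0.225 m and z of candle_0_mid in the frame of drainer_b between 0.045 and 0.085 m and angle between the x axis of candle_0 and the y axis of drainer_b, either way round below 0.22 rad)) and ((distance between candle_0_mid and chock_0_mid below 0.048 m and y of candle_0_mid in the frame of chock_0 between -0.03 and 0.03 m and angle between chock_0's own z axis and vertical below 0.25 rad) or (distance between candle_0_mid and chock_1_mid below 0.048 m and y of candle_0_mid in the frame of chock_1 between -0.03 and 0.03 m and angle between chock_1's own z axis and vertical below 0.25 rad) or (distance between candle_0_mid and chock_2_mid below 0.048 m and y of candle_0_mid in the frame of chock_2 between -0.03 and 0.03 m and angle between chock_2's own z axis and vertical below 0.25 rad) or (distance between candle_0_mid and chock_3_mid below 0.048 m and y of candle_0_mid in the frame of chock_3 between -0.03 and 0.03 m and angle between chock_3's own z axis and vertical below 0.25 rad)) and linear speed of each of candle_0, candle_1, candle_2, candle_3 below 0.03 m/s and angular speed of each of candle_0, candle_1, candle_2, candle_3 below 0.5 rad/s and ((x of candle_1_mid in the frame of drainer_a between -0.042 and 0.07 m and y of candle_1_mid in the frame of drainer_a between -0.225 and 0.225 m and z of candle_1_mid in the frame of drainer_a between 0.045 and 0.085 m and angle between the x axis of candle_1 and the y axis of drainer_a, either way round below 0.22 rad) or (x of candle_1_mid in the frame of drainer_b between -0.042 and 0.07 m and y of candle_1_mid in the frame of drainer_b between -0.225 and 0.225 m and z of candle_1_mid in the frame of drainer_b between 0.045 and 0.085 m and angle between the x axis of candle_1 and the y axis of drainer_b, either way round below 0.22 rad)) and ((distance between candle_1_mid and chock_0_mid below 0.048 m and y of candle_1_mid in the frame of chock_0 between -0.03 and 0.03 m and angle between chock_0's own z axis and vertical below 0.25 rad) or (distance between candle_1_mid and chock_1_mid below 0.048 m and y of candle_1_mid in the frame of chock_1 between -0.03 and 0.03 m and angle between chock_1's own z axis and vertical below 0.25 rad) or (distance between candle_1_mid and chock_2_mid below 0.048 m and y of candle_1_mid in the frame of chock_2 between -0.03 and 0.03 m and angle between chock_2's own z axis and vertical below 0.25 rad) or (distance between candle_1_mid and chock_3_mid below 0.048 m and y of candle_1_mid in the frame of chock_3 between -0.03 and 0.03 m and angle between chock_3's own z axis and vertical below 0.25 rad)) and ((x of candle_2_mid in the frame of drainer_a between -0.042 and 0.07 m and y of candle_2_mid in the frame of drainer_a between -0.225 and 0.225 m and z of candle_2_mid in the frame of drainer_a between 0.045 and 0.085 m and angle between the x axis of candle_2 and the y axis of drainer_a, either way round below 0.22 rad) or (x of candle_2_mid in the frame of drainer_b between -0.042 and 0.07 m and y of candle_2_mid in the frame of drainer_b between -0.225 and 0.225 m and z of candle_2_mid in the frame of drainer_b between 0.045 and 0.085 m and angle between the x axis of candle_2 and the y axis of drainer_b, either way round below 0.22 rad)) and ((distance between candle_2_mid and chock_0_mid below 0.048 m and y of candle_2_mid in the frame of chock_0 between -0.03 and 0.03 m and angle between chock_0's own z axis and vertical below 0.25 rad) or (distance between candle_2_mid and chock_1_mid below 0.048 m and y of candle_2_mid in the frame of chock_1 between -0.03 and 0.03 m and angle between chock_1's own z axis and vertical below 0.25 rad) or (distance between candle_2_mid and chock_2_mid below 0.048 m and y of candle_2_mid in the frame of chock_2 between -0.03 and 0.03 m and angle between chock_2's own z axis and vertical below 0.25 rad) or (distance between candle_2_mid and chock_3_mid below 0.048 m and y of candle_2_mid in the frame of chock_3 between -0.03 and 0.03 m and angle between chock_3's own z axis and vertical below 0.25 rad)) and ((x of candle_3_mid in the frame of drainer_a between -0.042 and 0.07 m and y of candle_3_mid in the frame of drainer_a between -0.225 and 0.225 m and z of candle_3_mid in the frame of drainer_a between 0.045 and 0.085 m and angle between the x axis of candle_3 and the y axis of drainer_a, either way round below 0.22 rad) or (x of candle_3_mid in the frame of drainer_b between -0.042 and 0.07 m and y of candle_3_mid in the frame of drainer_b between -0.225 and 0.225 m and z of candle_3_mid in the frame of drainer_b between 0.045 and 0.085 m and angle between the x axis of candle_3 and the y axis of drainer_b, either way round below 0.22 rad)) and ((distance between candle_3_mid and chock_0_mid below 0.048 m and y of candle_3_mid in the frame of chock_0 between -0.03 and 0.03 m and angle between chock_0's own z axis and vertical below 0.25 rad) or (distance between candle_3_mid and chock_1_mid below 0.048 m and y of candle_3_mid in the frame of chock_1 between -0.03 and 0.03 m and angle between chock_1's own z axis and vertical below 0.25 rad) or (distance between candle_3_mid and chock_2_mid below 0.048 m and y of candle_3_mid in the frame of chock_2 between -0.03 and 0.03 m and angle between chock_2's own z axis and vertical below 0.25 rad) or (distance between candle_3_mid and chock_3_mid below 0.048 m and y of candle_3_mid in the frame of chock_3 between -0.03 and 0.03 m and angle between chock_3's own z axis and vertical below 0.25 rad)) and contact force between candle_0 and candle_1 below 0.1 N and contact force between each of candle_0, candle_1 and candle_2 below 0.1 N and contact force between each of candle_0, candle_1, candle_2 and candle_3 below 0.1 N).
It fails at once if the jug is shoved more than 30 mm (distance of jug from where it was at the start of the episode above 0.03 m).
It fails at once if the scraper is shoved more than 30 mm (distance of scraper from where it was at the start of the episode above 0.03 m).
It fails at once if the wax slab is shoved more than 30 mm (distance of wax_slab from where it was at the start of the episode above 0.03 m).
Of drainer_a, drainer_b only 1 to 1 are there at a start; the rules pass over those that are not, and their reading is None.
Of candle_0, candle_1, candle_2, candle_3 only 3 to 4 are there at a start; the rules pass over those that are not, and their reading is None.
At some moment in a run one of chock_0, chock_1, chock_2, chock_3 may be knocked a few centimetres aside while the robot is not near it.
Once in a run the grip may slacken for a moment while it holds something.
It also fails if it takes over 210 s, if anything falls off the work surface, if the arm or the gripper's body presses on something with over 40 N, if the wrist force passes 120 N, or if a joint passes its speed limit or range.

## Working session

There is one attempt and no reset: what is moved stays moved. The work goes in short steps, Python scripts to look and compute and a shell command to move; the robot and the scene stay as the last step left them, time stands still between calls to the robot, and variables do not carry over. Pictures are saved under pics/ and viewed, at most 14 in all, crops included, and the job is handed in when it is done.

```bash
mkdir -p pics; cat > h.py <<'E'
import numpy as np, cv2
from bench import robot, cams, workorder
def K(n):
    p=cams.camera_params(n); f=192/np.tan(np.radians(p['fovy'])/2)
    return p,np.array([[f,0,p['cx']],[0,f,p['cy']],[0,0,1.]]),np.array([p['k1'],0,0,0,0.])
def ray(n,px):
    p,k,d=K(n); u=cv2.undistortPoints(np.array(px,float).reshape(-1,1,2),k,d).reshape(-1,2)
    R=np.array(p['R']);t=np.array(p['t']); C=-R.T@t
    return C,np.c_[u,np.ones(len(u))]@R
def onz(n,px,z):
    C,r=ray(n,px); return C+r*((z-C[2])/r[:,2:3])
def proj(n,X):
    p,k,d=K(n); return cv2.projectPoints(np.array(X,float).reshape(-1,1,3),cv2.Rodrigues(np.array(p['R']))[0],np.array(p['t'],float),k,d)[0].reshape(-1,2)
def shot(n,name,box=None,s=1):
    im=cams.read_camera(n); cv2.imwrite(f'pics/raw_{name}.png',im[:,:,::-1])
    if box: im=im[box[1]:box[3],box[0]:box[2]]
    cv2.imwrite(f'pics/{name}.png',cv2.resize(im,None,fx=s,fy=s,interpolation=cv2.INTER_CUBIC)[:,:,::-1]); return im
E
python3 - <<'E'
from h import *
a=shot('top','t0'); b=shot('side','s0')
cv2.imwrite('pics/t0s.png',cv2.resize(a,(800,600),interpolation=cv2.INTER_CUBIC)[:,:,::-1])
cv2.imwrite('pics/s0s.png',cv2.resize(b,(800,600),interpolation=cv2.INTER_CUBIC)[:,:,::-1])
for n in('top','side'): print({k:np.round(v,3) for k,v in cams.camera_params(n).items()}, np.round(ray(n,[[256,192]])[0],3))
print(robot.get_state(),robot.pinch_z)
E
```

```text
{'fovy': np.float64(50.779), 'cx': np.float64(256.745), 'cy': np.float64(191.913), 'k1': np.float64(0.034), 'R': array([[ 0.02 , -1.   , -0.011],
       [-0.997, -0.019, -0.076],
       [ 0.076,  0.013, -0.997]]), 't': array([-0.044,  0.518,  1.255])} [ 0.422 -0.049  1.29 ]
{'fovy': np.float64(52.224), 'cx': np.float64(264.799), 'cy': np.float64(197.76), 'k1': np.float64(0.01), 'R': array([[ 0.996, -0.088, -0.017],
       [-0.078, -0.758, -0.648],
       [ 0.044,  0.647, -0.762]]), 't': array([-0.527,  0.054,  1.213])} [ 0.476 -0.79   0.95 ]
{'clock': 0.1, 'joints': array([1.24799335e+00, 8.74512344e-02, 1.75256957e-01, 1.65977849e+00,
       4.45183712e-07, 1.57080032e+00]), 'qvel': array([ 0.0004801 , -0.00138964,  0.00236386, -0.00028593,  0.00066114,
       -0.00040795]), 'joint_torque': array([ 1.54617661e-03, -5.21560442e+01,  4.65652514e+01,  1.58829661e-02,
        9.58375949e-05,  6.41176499e-07]), 'eef_pos': array([0.17448252, 0.52161719, 0.40405082]), 'tcp_rot': array([-3.14041621e+00, -4.40485385e-07,  2.81878568e+00]), 'force': array([-0.92767177, -0.42030666, -0.30675651]), 'wrist_torque': array([ 0.00029693, -0.00230437,  0.02954682]), 'gripper_force': 0.0, 'gripper_width': 0.08566961948430574} 0.1547
```

View pics/t0s.png

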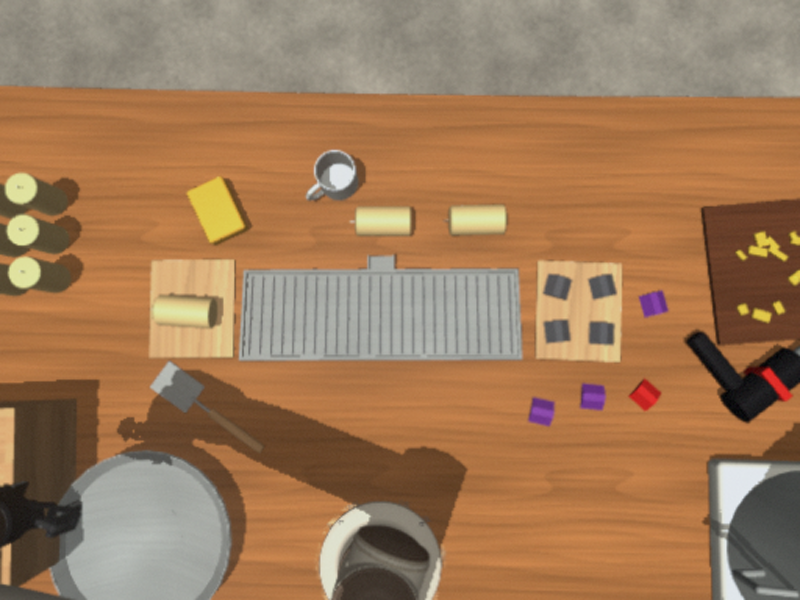

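View pics/s0s.png

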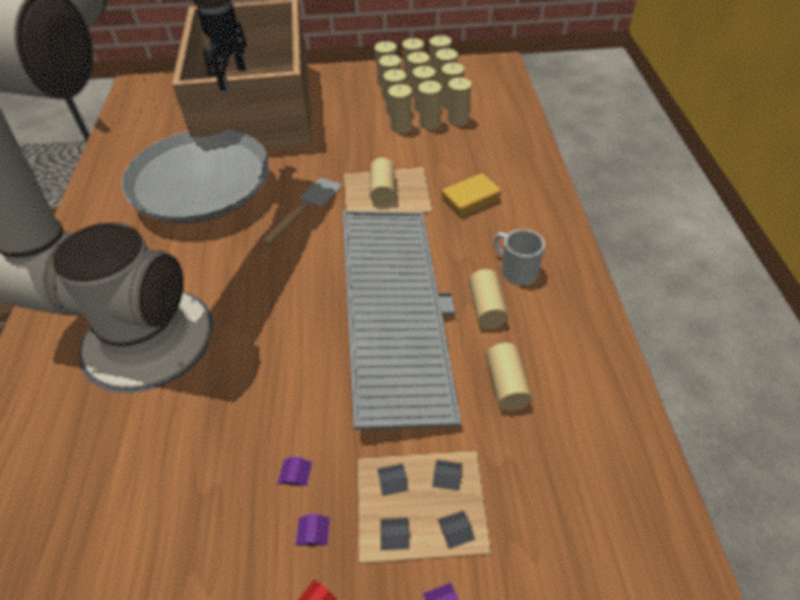

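The drainer falls away from the robot (the spout is at top px (381,263) in the 800-px view), so it is drainer_b. Three ivory candles lie down, at (384,221), (478,220) and (184,311). The upright ones at the far left belong to the background.

Chock candidates:
- **Steel:** grey at (557,286), (602,286), (556,331) and (601,333). These are the ones to use.
- **Look-alikes:** purple at (653,303), (593,397) and (542,411), and red at (645,395). I'll leave these alone.

Next I'll measure and check the choice in one close crop.

```bash
cat > seg.py <<'E'
from h import *
def blobs(mask,amin):
    n,l,s,c=cv2.connectedComponentsWithStats(mask.astype(np.uint8)); return [(l==i) for i in range(1,n) if s[i,4]>amin]
def rect(n,m,z):
    cs=cv2.findContours(m.astype(np.uint8),cv2.RETR_EXTERNAL,cv2.CHAIN_APPROX_NONE)[0]
    pts=max(cs,key=len).reshape(-1,2)
    return cv2.minAreaRect((onz(n,pts,z)[:,:2]*1000).astype(np.float32))
def candles(im):
    h=cv2.cvtColor(im,cv2.COLOR_RGB2HSV); r=im.astype(int)
    m=(h[...,0]>20)&(h[...,0]<34)&(h[...,1]>50)&(h[...,1]<150)&(h[...,2]>95)
    return [b for b in blobs(cv2.morphologyEx(m.astype(np.uint8),cv2.MORPH_OPEN,np.ones((5,5))),250)]
E
python3 - <<'E'
from seg import *
im=cv2.imread('pics/raw_t0.png')[:,:,::-1].copy()
for b in candles(im):
    ys,xs=np.nonzero(b); print('candle',xs.mean().round(1),ys.mean().round(1),len(xs),np.round(rect('top',b,.03)[0],1),np.round(rect('top',b,.03)[1:][0],1),rect('top',b,.03)[2])
h=cv2.cvtColor(im,cv2.COLOR_RGB2HSV)
m=(im.max(2)<95)&(h[...,1]<90); m[:, :340]=0; m[:,402:]=0; m[:165]=0; m[235:]=0
for b in blobs(m,100):
    ys,xs=np.nonzero(b); r=rect('top',b,.013); print('chock',xs.mean().round(1),ys.mean().round(1),len(xs),np.round(r[0],1),np.round(r[1],1),round(r[2],1))
# drainer corners
print(np.round(onz('top',[[243*.64,270*.64],[519*.64,268*.64],[521*.64,358*.64],[240*.64,359*.64]],.035),3)); print('jug',onz('top',[[336*.64,175*.64]],.08))
c=im[160:240,335:440]; cv2.imwrite('pics/c1.png',cv2.resize(c,None,fx=7,fy=7,interpolation=cv2.INTER_CUBIC)[:,:,::-1])
E
```

```text
candle 12.9 120.6 354 [727.9 739.4] [60.7 65.5] 1.4497876167297363
candle 244.9 140.5 415 [679.4   7.1] [ 35.1 107.4] 1.0586553812026978
candle 305.9 139.5 417 [ 686. -185.] [ 35.1 106.9] 0.975552499294281
candle 14.1 147.1 374 [643.7 729.5] [67.3 63.8] 64.5628433227539
candle 15.5 174.4 362 [557.3 719.9] [59.6 65.2] 1.228576898574829
candle 115.3 199.4 446 [485.7 407.8] [114.2  38.2] 87.28447723388672
[[ 0.571  0.284  0.035]
 [ 0.585 -0.267  0.035]
 [ 0.407 -0.272  0.035]
 [ 0.394  0.283  0.035]]
jug [[0.75520064 0.09793544 0.08      ]]
```

View pics/c1.png

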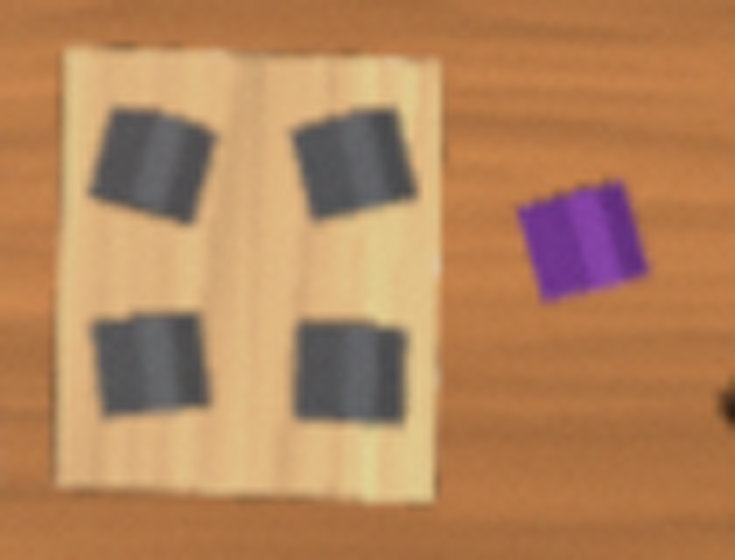

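```bash
python3 - <<'E'
from seg import *
im=cv2.imread('pics/raw_t0.png')[:,:,::-1].copy(); h=cv2.cvtColor(im,cv2.COLOR_RGB2HSV)
print('profile candle col 245', [(r,*im[r,245]) for r in range(128,156,1)])
print('col 115',[(r,*im[r,115]) for r in range(186,213,1)])
print(im[184,340:378].tolist()[::2])
m=(h[...,1]<70)&(im.max(2)<140); m[:,:340]=0; m[:,402:]=0; m[:165]=0; m[235:]=0
for b in blobs(m,100):
    ys,xs=np.nonzero(b); r=rect('top',b,.012); print('chock',xs.mean().round(1),ys.mean().round(1),len(xs),np.round(r[0],1),np.round(r[1],1),round(r[2],1), np.round(onz('top',[[xs.mean(),ys.mean()]],.012)*1000,1))
E
```

```text
profile candle col 245 [(128, np.uint8(168), np.uint8(111), np.uint8(65)), (129, np.uint8(168), np.uint8(113), np.uint8(67)), (130, np.uint8(172), np.uint8(116), np.uint8(69)), (131, np.uint8(170), np.uint8(118), np.uint8(73)), (132, np.uint8(172), np.uint8(139), np.uint8(94)), (133, np.uint8(194), np.uint8(168), np.uint8(117)), (134, np.uint8(214), np.uint8(188), np.uint8(130)), (135, np.uint8(222), np.uint8(201), np.uint8(138)), (136, np.uint8(223), np.uint8(210), np.uint8(144)), (137, np.uint8(224), np.uint8(218), np.uint8(150)), (138, np.uint8(224), np.uint8(224), np.uint8(158)), (139, np.uint8(223), np.uint8(226), np.uint8(166)), (140, np.uint8(224), np.uint8(228), np.uint8(175)), (141, np.uint8(224), np.uint8(228), np.uint8(177)), (142, np.uint8(224), np.uint8(228), np.uint8(170)), (143, np.uint8(223), np.uint8(223), np.uint8(159)), (144, np.uint8(223), np.uint8(218), np.uint8(150)), (145, np.uint8(224), np.uint8(208), np.uint8(142)), (146, np.uint8(221), np.uint8(198), np.uint8(137)), (147, np.uint8(213), np.uint8(186), np.uint8(128)), (148, np.uint8(195), np.uint8(169), np.ui
[... 1703 characters left out ...]
t8(180), np.uint8(129)), (212, np.uint8(220), np.uint8(179), np.uint8(127))]
[[188, 125, 73], [185, 123, 74], [202, 172, 121], [223, 188, 133], [155, 130, 103], [86, 85, 86], [84, 82, 83], [88, 87, 87], [104, 102, 103], [104, 103, 106], [89, 88, 89], [81, 80, 83], [140, 119, 97], [210, 169, 121], [210, 168, 118], [216, 172, 122], [218, 174, 122], [223, 181, 127], [220, 179, 127]]
chock 356.4 182.9 199 [ 553.9 -347.3] [46.3 43.3] 76.4 [[ 553.5 -347.2   12. ]]
chock 385.0 182.9 197 [ 555.4 -437. ] [42.3 46.4] 13.8 [[ 555.4 -436.8   12. ]]
chock 356.0 211.5 199 [ 463.5 -346.3] [41.5 47.3] 7.2 [[ 463.4 -346.1   12. ]]
chock 384.5 212.7 211 [ 462.1 -434.8] [40.7 47.3] 1.2 [[ 461.4 -434.9   12. ]]
```

Chosen: the grey chocks C (463,-346), D (462,-435) and A (554,-347) in mm. The crop shows their ridges along world x, so I'll grip them closing along x. I'll set out now.

```bash

python3 -m inch '{"slide":[[35,-35,0],[62,-72,0],[75,-120,0],[80,-165,0],[80,-200,0]],"roll":[0,0,0,0,0],"claw":[-1,-1,-1,-1,-1]}'
python3 -m inch '{"slide":[[10,-45,0],[20,-90,0],[30,-135,0],[40,-180,0],[50,-215,0]],"roll":[0,0,0,0,0],"claw":[-1,-1,-1,-1,-1]}'
python3 -m inch '{"slide":[[15,-45,0],[30,-90,0],[45,-135,0],[60,-180,0],[80,-215,0]],"roll":[0,0,0,0,0],"claw":[-1,-1,-1,-1,-1]}'
python3 -m inch '{"slide":[[15,-45,0],[30,-90,0],[45,-135,0],[60,-180,0],[79,-215,0]],"roll":[0,0,0,0,0],"claw":[-1,-1,-1,-1,-1]}'
```

```text
clock: 0.6
eef_pos: [0.2547, 0.3194, 0.4043]
tcp_rot: [-3.141, 0.0, 2.818]
force: [-0.0, 0.1, -0.1]
gripper_width: 0.0858
gripper_force: 0.0
clock: 1.1
eef_pos: [0.3041, 0.1045, 0.4047]
tcp_rot: [3.141, 0.001, 2.818]
force: [0.5, 0.2, 1.2]
gripper_width: 0.0855
gripper_force: 0.0
clock: 1.6
eef_pos: [0.3842, -0.111, 0.4047]
tcp_rot: [-3.141, 0.0, 2.817]
force: [0.7, 1.5, 0.6]
gripper_width: 0.0857
gripper_force: 0.0
clock: 2.1
eef_pos: [0.4634, -0.326, 0.4041]
tcp_rot: [-3.142, -0.001, 2.817]
force: [-0.3, -0.3, 0.6]
gripper_width: 0.0854
gripper_force: 0.0
```

```bash

python3 -m inch '{"slide":[[0,-20,-40],[0,-20,-80],[0,-20,-120],[0,-20,-150],[0,-20,-150]],"roll":[-0.15,-0.3,-0.45,-0.6,-0.7],"claw":[-1,-1,-1,-1,-1]}'
python3 -m inch '{"slide":[[0,0,0],[0,0,-20],[0,0,-35],[0,0,-35],[0,0,-35]],"roll":[-0.15,-0.3,-0.421,-0.421,-0.421],"claw":[-1,-1,-1,-1,-1]}'
python3 - <<'E'
from h import *
p=robot.get_state()['eef_pos']; a=proj('side',[[p[0],p[1],0.03]])[0].astype(int); print(a,proj('side',[[.4634,-.346,.02]]))
x0=max(0,min(a[0]-70,372));y0=max(0,min(a[1]-60,279))
shot('side','c2',(x0,y0,x0+140,y0+105),5); print(x0,y0)
E
```

```text
clock: 2.6
eef_pos: [0.4623, -0.3426, 0.249]
tcp_rot: [-3.138, -0.008, 2.113]
force: [-0.0, 0.4, 0.3]
gripper_width: 0.0853
gripper_force: 0.0
clock: 3.1
eef_pos: [0.4634, -0.3434, 0.2196]
tcp_rot: [-3.141, -0.001, 1.701]
force: [-0.0, -0.0, -0.2]
gripper_width: 0.0853
gripper_force: 0.0
[250 300] [[250.73773713 303.12478973]]
180 240
```

View pics/c2.png

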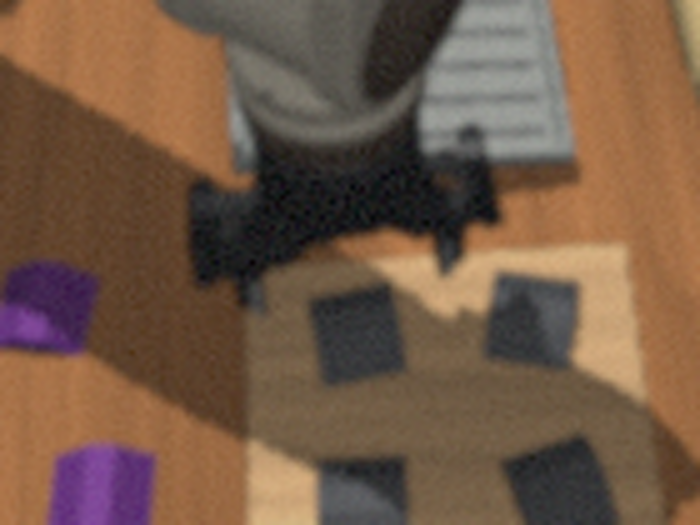

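The fingers straddle the near-left chock (crop 358,335), so I'll descend and grip.

```bash

python3 -m inch '{"slide":[[0,-1,-15],[0,-1,-28],[0,-1,-38],[0,-1,-38],[0,-1,-38]],"roll":[0,0,0,0,0],"claw":[-1,-1,-1,-1,-1]}'
python3 -m inch '{"slide":[[0,0,0],[0,0,0],[0,0,0],[0,0,0],[0,0,0]],"roll":[0,0,0,0,0],"claw":[1,1,1,1,1]}'
python3 -m inch '{"slide":[[0,0,0],[0,0,0],[0,0,0],[0,0,30],[0,0,60]],"roll":[0,0,0,0,0],"claw":[1,1,1,1,1]}'
```

```text
clock: 3.65
eef_pos: [0.4634, -0.3443, 0.1813]
tcp_rot: [-3.141, -0.001, 1.698]
force: [0.5, 1.2, 0.6]
gripper_width: 0.0856
gripper_force: 0.0
clock: 4.15
eef_pos: [0.4637, -0.3446, 0.1826]
tcp_rot: [3.141, 0.001, 1.698]
force: [0.1, 0.2, 5.0]
gripper_width: 0.0421
gripper_force: 61.6
clock: 4.65
eef_pos: [0.463, -0.3441, 0.2412]
tcp_rot: [-3.14, -0.002, 1.698]
force: [0.7, -0.7, -2.8]
gripper_width: 0.0421
gripper_force: 61.7
```

```bash

python3 -m inch '{"slide":[[2,34,20],[4,68,20],[6,102,20],[9,136,20],[12,168,20]],"roll":[-0.112,-0.224,-0.336,-0.448,-0.558],"claw":[1,1,1,1,1]}'
python3 -m inch '{"slide":[[2,34,0],[4,68,0],[6,102,0],[9,136,0],[12,168,0]],"roll":[-0.112,-0.224,-0.336,-0.448,-0.558],"claw":[1,1,1,1,1]}'
python3 -m inch '{"slide":[[2,34,0],[4,68,0],[6,102,0],[9,136,0],[11,165,0]],"roll":[-0.112,-0.224,-0.336,-0.448,-0.558],"claw":[1,1,1,1,1]}'
python3 -m inch '{"slide":[[0,0,0],[0,0,-15],[0,0,-25],[0,0,-25],[0,0,-25]],"roll":[0,0,0,0,0],"claw":[1,1,1,1,1]}'
```

```text
clock: 5.15
eef_pos: [0.4752, -0.175, 0.2614]
tcp_rot: [-3.141, -0.0, 1.135]
force: [0.2, 0.4, -1.6]
gripper_width: 0.0422
gripper_force: 61.7
clock: 5.65
eef_pos: [0.4872, -0.007, 0.2614]
tcp_rot: [-3.141, 0.0, 0.577]
force: [-0.3, 0.3, -3.0]
gripper_width: 0.0422
gripper_force: 61.7
clock: 6.15
eef_pos: [0.5092, 0.0717, 0.2611]
tcp_rot: [-3.09, 0.003, 0.131]
force: [0.1, -0.0, -1.5]
gripper_width: 0.0422
gripper_force: 61.8
clock: 6.65
eef_pos: [0.5086, 0.0695, 0.2359]
tcp_rot: [-3.091, 0.004, 0.126]
force: [0.6, -0.2, -1.4]
gripper_width: 0.0421
gripper_force: 61.8
```

```bash
python3 -c "
from h import *
s=robot.get_state();print(s['joints'],s['eef_pos'],s['tcp_rot'])"
```

```text
[ 0.12489137  0.00418405 -0.23621039  1.33398632  0.05026867  3.14063506] [0.50862067 0.06950632 0.23588197] [-3.09132058  0.00353631  0.12584776]
```

The last joint hit its range limit, so ψ≈0 only works at y<0. I'll put this chock in the right-hand slot instead.

```bash

python3 -m inch '{"slide":[[0,-40,25],[0,-80,25],[0,-120,25],[0,-160,25],[0,-200,25]],"roll":[0,0,0,0,0],"claw":[1,1,1,1,1]}'
python3 -m inch '{"slide":[[0,0,0],[0,0,0]],"roll":[0,0],"claw":[1,1]}'
```

```text
clock: 7.15
eef_pos: [0.5089, -0.1321, 0.2622]
tcp_rot: [-3.092, 0.001, 0.126]
force: [0.4, 1.0, -1.0]
gripper_width: 0.0419
gripper_force: 62.0
clock: 7.35
eef_pos: [0.5089, -0.1314, 0.2618]
tcp_rot: [-3.091, 0.002, 0.124]
force: [0.2, 0.5, -1.4]
gripper_width: 0.0422
gripper_force: 62.0
```

```bash

python3 -m inch '{"slide":[[-4,-20,0],[-4,-20,-15],[-4,-20,-30],[-4,-20,-40],[-4,-20,-40]],"roll":[-0.1,-0.1,-0.1,-0.1,-0.1],"claw":[1,1,1,1,1]}'
python3 -m inch '{"slide":[[0,0,-5],[0,0,-9],[0,0,-11],[0,0,-11],[0,0,-11]],"roll":[0,0,0,0,0],"claw":[1,1,1,1,1]}'
```

```text
clock: 7.85
eef_pos: [0.5044, -0.1497, 0.2191]
tcp_rot: [-3.09, 0.006, 0.027]
force: [0.1, 0.7, -1.2]
gripper_width: 0.0418
gripper_force: 62.0
clock: 8.35
eef_pos: [0.5051, -0.1507, 0.2109]
tcp_rot: [-3.091, 0.002, 0.025]
force: [-0.3, 1.8, 1.3]
gripper_width: 0.042
gripper_force: 62.4
```

```bash

python3 -m inch '{"slide":[[0,0,-1],[0,0,-1],[0,0,-1],[0,0,-1],[0,0,-1]],"roll":[0,0,0,0,0],"claw":[0,-0.3,-0.5,-0.6,-0.6]}'
python3 -m inch '{"slide":[[0,0,10],[0,0,30],[0,0,60],[0,0,90],[0,0,120]],"roll":[0,0,0,0,0],"claw":[-0.6,-0.6,-0.6,-0.6,-1]}'
python3 - <<'E'
from h import *
s=robot.get_state();print(s['joints'],s['eef_pos'],s['tcp_rot'])
a=proj('side',[[.505,-.143,.04]])[0].astype(int);print(a)
shot('side','c3',(a[0]-70,a[1]-50,a[0]+70,a[1]+50),5)
E
```

```text
clock: 8.85
eef_pos: [0.5049, -0.1508, 0.2094]
tcp_rot: [-3.091, 0.003, 0.025]
force: [1.3, 0.3, -1.2]
gripper_width: 0.0684
gripper_force: 0.0
clock: 9.35
eef_pos: [0.5048, -0.1507, 0.3315]
tcp_rot: [-3.091, 0.002, 0.025]
force: [-0.1, -0.6, 0.2]
gripper_width: 0.0807
gripper_force: 0.0
[-0.30003006  0.02689357 -0.02860551  1.53309662  0.04689804  2.81589254] [ 0.50476309 -0.15068159  0.33147759] [-3.09146743e+00  1.86451555e-03  2.52993330e-02]
[260 231]
```

View pics/c3.png

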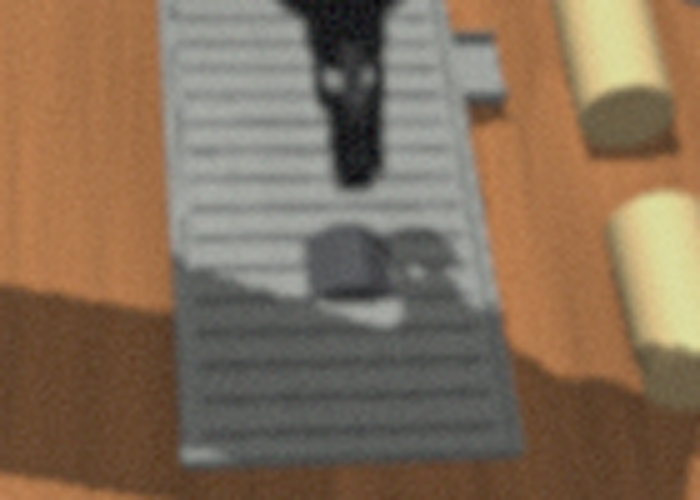

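The chock sits square on the deck at crop (350,260). To undo the small tool tilt from the joint limit, I'll turn so the lean points inward and push gently against the reach limit. That should lean it back outward.

```bash

python3 -m inch '{"slide":[[0,-40,10],[0,-80,10],[0,-120,10],[0,-160,10],[0,-200,10]],"roll":[0.14,0.28,0.42,0.56,0.7],"claw":[-1,-1,-1,-1,-1]}'
python3 -m inch '{"slide":[[0,-30,0],[0,-60,0],[0,-90,0],[0,-90,0],[0,-90,0]],"roll":[0.09,0.09,0.09,0.09,0.09],"claw":[-1,-1,-1,-1,-1]}'
python3 -m inch '{"slide":[[7,-7,0],[14,-14,0],[21,-21,0],[28,-28,0],[28,-28,0]],"roll":[0,0,0,0,0],"claw":[-1,-1,-1,-1,-1]}'
python3 -c "
from h import *
s=robot.get_state();print(s['joints'],np.hypot(*s['eef_pos'][:2]))"
```

```text
clock: 9.9
eef_pos: [0.5047, -0.3523, 0.3401]
tcp_rot: [-3.092, 0.002, 0.731]
force: [1.0, 0.5, -0.4]
gripper_width: 0.085
gripper_force: 0.0
clock: 10.4
eef_pos: [0.5048, -0.4412, 0.3394]
tcp_rot: [-3.091, 0.002, 0.814]
force: [0.3, 0.1, 0.5]
gripper_width: 0.0856
gripper_force: 0.0
clock: 10.9
eef_pos: [0.5337, -0.4681, 0.3396]
tcp_rot: [-3.091, 0.002, 0.816]
force: [0.3, -0.3, -0.4]
gripper_width: 0.0851
gripper_force: 0.0
[-7.19916002e-01  5.16417203e-01  5.81598104e-01  1.68623197e+00
 -5.10299845e-04  1.60538944e+00] 0.7099240032017958
```

```bash

for i in 1; do python3 -m inch '{"slide":[[7,-7,0],[14,-14,0],[21,-21,0],[28,-28,0],[35,-35,0]],"roll":[0,0,0,0,0],"claw":[-1,-1,-1,-1,-1]}'; done
python3 -m inch '{"slide":[[7,-7,0],[14,-14,0],[21,-21,0],[28,-28,0],[35,-35,0]],"roll":[0,0,0,0,0],"claw":[-1,-1,-1,-1,-1]}'
python3 -c "
from h import *
s=robot.get_state();print(s['joints'],np.hypot(*s['eef_pos'][:2]))"
```

```text
clock: 11.4
eef_pos: [0.5682, -0.5029, 0.3402]
tcp_rot: [-3.091, 0.002, 0.816]
force: [0.8, -0.5, -0.8]
gripper_width: 0.0855
gripper_force: 0.0
clock: 11.9
eef_pos: [0.6033, -0.5379, 0.3406]
tcp_rot: [-3.092, 0.002, 0.816]
force: [0.3, 0.5, -0.3]
gripper_width: 0.0852
gripper_force: 0.0
[-7.28011778e-01  9.15784018e-01  1.20024339e+00  1.90515891e+00
 -9.50932326e-04  1.59758377e+00] 0.8082115599067541
```

```bash

python3 -m inch '{"slide":[[3,-3,0],[6,-6,0],[9,-9,0],[9,-9,0],[9,-9,0]],"roll":[0,0,0,0,0],"claw":[-1,-1,-1,-1,-1]}'
python3 -m inch '{"slide":[[3,-3,0],[3,-3,0],[3,-3,0]],"roll":[0,0,0],"claw":[-1,-1,-1]}'
python3 -c "
from h import *
s=robot.get_state();print(s['joints'],np.hypot(*s['eef_pos'][:2]))"
```

```text
clock: 12.4
eef_pos: [0.6067, -0.5429, 0.3378]
tcp_rot: [-3.099, 0.002, 0.815]
force: [-0.6, 1.5, 1.0]
gripper_width: 0.0853
gripper_force: 0.0
clock: 12.7
eef_pos: [0.6076, -0.5442, 0.3353]
tcp_rot: [-3.101, 0.002, 0.815]
force: [0.1, -0.1, -0.3]
gripper_width: 0.0855
gripper_force: 0.0
[-7.30255319e-01  9.42044829e-01  1.23402734e+00  1.90373043e+00
 -1.10193447e-03  1.59620202e+00] 0.8157349239428181
```

Working: the tilt has gone from 0.050 to 0.040. I'll keep pushing.

```bash

python3 -m inch '{"slide":[[8,-8,8],[16,-16,16],[24,-24,24],[24,-24,24],[24,-24,24]],"roll":[0,0,0,0,0],"claw":[-1,-1,-1,-1,-1]}'
python3 -c "
from h import *
s=robot.get_state();print(s['joints'],np.hypot(*s['eef_pos'][:2]))"
```

```text
clock: 13.2
eef_pos: [0.6082, -0.5472, 0.3453]
tcp_rot: [-3.131, 0.001, 0.815]
force: [-0.0, 0.6, 0.1]
gripper_width: 0.0855
gripper_force: 0.0
[-7.32468697e-01  9.29779022e-01  1.23418510e+00  1.88558932e+00
 -1.22496024e-03  1.59389545e+00] 0.8181751886298411
```

```bash

python3 -m inch '{"slide":[[4,-4,4],[7,-7,7],[7,-7,7],[7,-7,7]],"roll":[0,0,0,0],"claw":[-1,-1,-1,-1]}'
python3 -m inch '{"slide":[[-30,30,0],[-60,60,0],[-90,90,0],[-120,120,0],[-120,120,0]],"roll":[0.1,0.2,0.3,0.4,0.5],"claw":[-1,-1,-1,-1,-1]}'
```

```text
clock: 13.6
eef_pos: [0.6085, -0.5481, 0.3478]
tcp_rot: [-3.14, 0.001, 0.815]
force: [0.7, 0.2, -0.2]
gripper_width: 0.0854
gripper_force: 0.0
clock: 14.1
eef_pos: [0.4874, -0.427, 0.3472]
tcp_rot: [-3.14, 0.001, 1.32]
force: [0.7, -0.3, 1.2]
gripper_width: 0.0853
gripper_force: 0.0
```

The tilt is gone. Now I'll pick chock D.

```bash

python3 -m inch '{"slide":[[-25,-8,-30],[-25,-8,-60],[-25,-8,-90],[-25,-8,-120],[-25,-8,-125]],"roll":[0.1,0.2,0.265,0.265,0.265],"claw":[-1,-1,-1,-1,-1]}'
python3 -m inch '{"slide":[[0,0,-15],[0,0,-30],[0,0,-39],[0,0,-39],[0,0,-39]],"roll":[0,0,0,0,0],"claw":[-1,-1,-1,-1,-1]}'
python3 -m inch '{"slide":[[0,0,0],[0,0,0],[0,0,0],[0,0,0],[0,0,0]],"roll":[0,0,0,0,0],"claw":[1,1,1,1,1]}'
python3 -m inch '{"slide":[[0,0,0],[0,0,0],[0,0,20],[0,0,50],[0,0,80]],"roll":[0,0,0,0,0],"claw":[1,1,1,1,1]}'
```

```text
clock: 14.6
eef_pos: [0.4626, -0.4353, 0.219]
tcp_rot: [-3.136, -0.003, 1.58]
force: [0.1, 0.5, -0.7]
gripper_width: 0.0854
gripper_force: 0.0
clock: 15.1
eef_pos: [0.4637, -0.4362, 0.1842]
tcp_rot: [-3.14, 0.002, 1.58]
force: [0.2, -0.4, 0.1]
gripper_width: 0.0854
gripper_force: 0.0
clock: 15.6
eef_pos: [0.4637, -0.4363, 0.1847]
tcp_rot: [-3.141, 0.002, 1.58]
force: [-0.3, 1.0, 5.5]
gripper_width: 0.0418
gripper_force: 61.6
clock: 16.1
eef_pos: [0.4633, -0.4359, 0.2638]
tcp_rot: [-3.138, -0.0, 1.58]
force: [0.2, -0.9, -1.5]
gripper_width: 0.0418
gripper_force: 61.3
```

```bash

python3 -m inch '{"slide":[[2,30,0],[4,60,0],[6,90,0],[7,120,0],[8,148,0]],"roll":[0.08,0.16,0.24,0.32,0.397],"claw":[1,1,1,1,1]}'
python3 -m inch '{"slide":[[2,30,0],[4,60,0],[6,90,0],[7,120,0],[8,148,0]],"roll":[0.08,0.16,0.24,0.32,0.397],"claw":[1,1,1,1,1]}'
python3 -m inch '{"slide":[[2,30,0],[4,60,0],[6,90,0],[7,120,0],[9,148,0]],"roll":[0.08,0.16,0.24,0.32,0.397],"claw":[1,1,1,1,1]}'
python3 -m inch '{"slide":[[2,30,0],[4,60,0],[6,90,0],[7,120,0],[9,149,0]],"roll":[0.08,0.16,0.24,0.32,0.395],"claw":[1,1,1,1,1]}'
python3 -m inch '{"slide":[[0,0,-15],[0,0,-30],[0,0,-40],[0,0,-45],[0,0,-45]],"roll":[0,0,0,0,0],"claw":[1,1,1,1,1]}'
```

```text
clock: 16.6
eef_pos: [0.4713, -0.2868, 0.2634]
tcp_rot: [-3.139, 0.001, 1.981]
force: [0.7, 0.2, -1.5]
gripper_width: 0.0418
gripper_force: 61.4
clock: 17.1
eef_pos: [0.4793, -0.1388, 0.2635]
tcp_rot: [-3.14, 0.001, 2.378]
force: [0.3, -0.9, -2.0]
gripper_width: 0.0418
gripper_force: 61.4
clock: 17.6
eef_pos: [0.4882, 0.0092, 0.2635]
tcp_rot: [-3.14, 0.001, 2.775]
force: [0.5, -0.4, -2.2]
gripper_width: 0.042
gripper_force: 61.4
clock: 18.1
eef_pos: [0.4973, 0.1582, 0.2635]
tcp_rot: [-3.14, 0.001, -3.113]
force: [0.5, -0.3, -1.7]
gripper_width: 0.042
gripper_force: 61.4
clock: 18.6
eef_pos: [0.4973, 0.1561, 0.2178]
tcp_rot: [-3.139, -0.0, -3.118]
force: [0.6, 0.2, -2.2]
gripper_width: 0.0416
gripper_force: 61.4
```

```bash

python3 -m inch '{"slide":[[0,0,-2],[0,0,-4],[0,0,-6],[0,0,-6],[0,0,-6]],"roll":[0,0,0,0,0],"claw":[1,1,1,1,1]}'
python3 -m inch '{"slide":[[0,0,-1],[0,0,-1],[0,0,-1],[0,0,-1],[0,0,-1]],"roll":[0,0,0,0,0],"claw":[0,-0.3,-0.5,-0.6,-0.6]}'
python3 -m inch '{"slide":[[0,0,10],[0,0,30],[0,0,60],[0,0,90],[0,0,130]],"roll":[0,0,0,0,0],"claw":[-0.6,-0.6,-0.6,-0.6,-1]}'
python3 -m inch '{"slide":[[0,-45,0],[0,-90,0],[0,-135,0],[0,-180,0],[0,-225,0]],"roll":[-0.14,-0.28,-0.42,-0.56,-0.7],"claw":[-1,-1,-1,-1,-1]}'
python3 -m inch '{"slide":[[10,-45,0],[20,-90,0],[30,-135,0],[40,-180,0],[50,-220,0]],"roll":[-0.14,-0.28,-0.42,-0.56,-0.7],"claw":[-1,-1,-1,-1,-1]}'
```

```text
clock: 19.1
eef_pos: [0.4976, 0.1569, 0.2128]
tcp_rot: [-3.14, 0.001, -3.117]
force: [-0.2, -0.7, -1.3]
gripper_width: 0.0418
gripper_force: 61.4
clock: 19.6
eef_pos: [0.4976, 0.1569, 0.2118]
tcp_rot: [-3.14, 0.001, -3.117]
force: [-0.2, -0.5, 0.0]
gripper_width: 0.0684
gripper_force: 0.0
clock: 20.1
eef_pos: [0.4971, 0.1568, 0.3427]
tcp_rot: [-3.139, -0.0, -3.117]
force: [0.7, 0.4, 0.1]
gripper_width: 0.0805
gripper_force: 0.0
clock: 20.6
eef_pos: [0.4971, -0.0698, 0.3428]
tcp_rot: [-3.14, 0.002, 2.461]
force: [2.0, 0.4, 0.2]
gripper_width: 0.0858
gripper_force: 0.0
clock: 21.1
eef_pos: [0.5474, -0.2904, 0.3426]
tcp_rot: [-3.14, 0.002, 1.76]
force: [1.5, 1.2, 0.6]
gripper_width: 0.0855
gripper_force: 0.0
```

```bash

python3 -m inch '{"slide":[[6,-30,0],[6,-57,-30],[6,-57,-60],[6,-57,-90],[6,-57,-120]],"roll":[-0.14,-0.28,-0.427,-0.427,-0.427],"claw":[-1,-1,-1,-1,-1]}'
python3 -m inch '{"slide":[[0,0,-15],[0,0,-30],[0,0,-39],[0,0,-39],[0,0,-39]],"roll":[0,0,0,0,0],"claw":[-1,-1,-1,-1,-1]}'
python3 -m inch '{"slide":[[0,0,0],[0,0,0],[0,0,0],[0,0,0],[0,0,0]],"roll":[0,0,0,0,0],"claw":[1,1,1,1,1]}'
python3 -m inch '{"slide":[[0,0,0],[0,0,0],[0,0,20],[0,0,50],[0,0,80]],"roll":[0,0,0,0,0],"claw":[1,1,1,1,1]}'
```

```text
clock: 21.6
eef_pos: [0.5534, -0.3455, 0.2212]
tcp_rot: [-3.14, 0.001, 1.338]
force: [0.8, -0.2, -0.2]
gripper_width: 0.0854
gripper_force: 0.0
clock: 22.1
eef_pos: [0.5538, -0.3452, 0.1838]
tcp_rot: [-3.141, 0.002, 1.339]
force: [-0.1, 0.5, 0.4]
gripper_width: 0.0851
gripper_force: 0.0
clock: 22.6
eef_pos: [0.5538, -0.3453, 0.1838]
tcp_rot: [-3.141, 0.002, 1.339]
force: [-0.9, 0.6, 6.5]
gripper_width: 0.042
gripper_force: 61.6
clock: 23.1
eef_pos: [0.5533, -0.3449, 0.2629]
tcp_rot: [-3.138, 0.001, 1.339]
force: [0.4, 0.3, -0.9]
gripper_width: 0.0424
gripper_force: 61.3
```

```bash

python3 -m inch '{"slide":[[-3,23,0],[-7,47,0],[-10,70,0],[-14,94,0],[-18,117,0]],"roll":[0.12,0.24,0.36,0.48,0.61],"claw":[1,1,1,1,1]}'
python3 -m inch '{"slide":[[-3,23,0],[-7,47,0],[-10,70,0],[-14,94,0],[-18,117,0]],"roll":[0.12,0.24,0.36,0.48,0.61],"claw":[1,1,1,1,1]}'
python3 -m inch '{"slide":[[-3,23,0],[-7,47,0],[-10,70,0],[-14,94,0],[-18,118,0]],"roll":[0.12,0.24,0.36,0.48,0.607],"claw":[1,1,1,1,1]}'
python3 -m inch '{"slide":[[0,0,-15],[0,0,-30],[0,0,-40],[0,0,-45],[0,0,-45]],"roll":[0,0,0,0,0],"claw":[1,1,1,1,1]}'
python3 -m inch '{"slide":[[0,0,-2],[0,0,-4],[0,0,-6],[0,0,-6],[0,0,-6]],"roll":[0,0,0,0,0],"claw":[1,1,1,1,1]}'
```

```text
clock: 23.6
eef_pos: [0.5352, -0.2271, 0.2624]
tcp_rot: [-3.139, 0.001, 1.954]
force: [0.7, 0.7, -1.2]
gripper_width: 0.0419
gripper_force: 61.3
clock: 24.1
eef_pos: [0.5172, -0.1101, 0.2625]
tcp_rot: [-3.14, 0.001, 2.564]
force: [-0.5, 0.4, -1.0]
gripper_width: 0.0419
gripper_force: 61.3
clock: 24.6
eef_pos: [0.4991, 0.0078, 0.2625]
tcp_rot: [-3.14, 0.001, -3.112]
force: [0.3, -0.4, -1.9]
gripper_width: 0.0417
gripper_force: 61.3
clock: 25.1
eef_pos: [0.4993, 0.0063, 0.2166]
tcp_rot: [-3.14, -0.001, -3.118]
force: [0.5, 0.9, -1.3]
gripper_width: 0.0421
gripper_force: 61.3
clock: 25.6
eef_pos: [0.4996, 0.0069, 0.2119]
tcp_rot: [-3.14, 0.001, -3.117]
force: [0.3, 0.3, -0.7]
gripper_width: 0.042
gripper_force: 61.3
```

```bash

python3 -m inch '{"slide":[[0,0,-1],[0,0,-1],[0,0,-1],[0,0,-1],[0,0,-1]],"roll":[0,0,0,0,0],"claw":[0,-0.3,-0.5,-0.6,-0.6]}'
python3 -m inch '{"slide":[[0,0,10],[0,0,30],[0,0,60],[0,0,90],[0,0,130]],"roll":[0,0,0,0,0],"claw":[-0.6,-0.6,-0.6,-0.6,-1]}'
python3 -m inch '{"slide":[[0,40,0],[0,80,0],[0,120,0],[0,160,0],[-5,200,0]],"roll":[-0.14,-0.28,-0.42,-0.56,-0.7],"claw":[-1,-1,-1,-1,-1]}'
python3 -m inch '{"slide":[[-2,40,0],[-4,80,0],[-6,120,0],[-8,160,0],[-8,200,0]],"roll":[-0.14,-0.28,-0.42,-0.56,-0.7],"claw":[-1,-1,-1,-1,-1]}'
python3 -m inch '{"slide":[[0,0,-20],[0,0,-40],[0,0,-60],[0,0,-60],[0,0,-60]],"roll":[-0.14,-0.242,-0.242,-0.242,-0.242],"claw":[-1,-1,-1,-1,-1]}'
python3 - <<'E'
from h import *
shot('side','c4',(170,60,350,310),2.4)
t=shot('top','t4',(130,115,410,245),2.8)
E
```

```text
clock: 26.1
eef_pos: [0.4996, 0.0069, 0.2109]
tcp_rot: [-3.14, 0.001, -3.117]
force: [-0.1, 0.7, -0.4]
gripper_width: 0.068
gripper_force: 0.0
clock: 26.6
eef_pos: [0.4991, 0.0069, 0.3417]
tcp_rot: [-3.14, -0.0, -3.117]
force: [-0.2, 0.2, -0.1]
gripper_width: 0.0807
gripper_force: 0.0
clock: 27.1
eef_pos: [0.4944, 0.2085, 0.3416]
tcp_rot: [-3.141, 0.002, 2.46]
force: [0.5, -0.2, 0.2]
gripper_width: 0.0851
gripper_force: 0.0
clock: 27.6
eef_pos: [0.486, 0.4086, 0.3417]
tcp_rot: [-3.14, 0.001, 1.761]
force: [0.4, -0.1, 1.0]
gripper_width: 0.0852
gripper_force: 0.0
clock: 28.1
eef_pos: [0.4865, 0.4068, 0.2816]
tcp_rot: [-3.14, 0.001, 1.525]
force: [-0.2, -0.3, 0.8]
gripper_width: 0.0852
gripper_force: 0.0
```

View pics/c4.png

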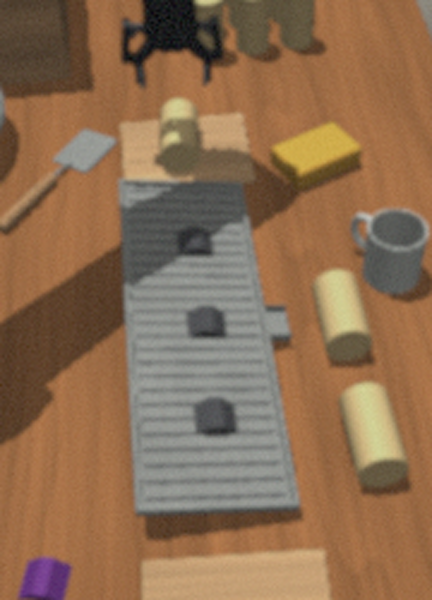

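View pics/t4.png

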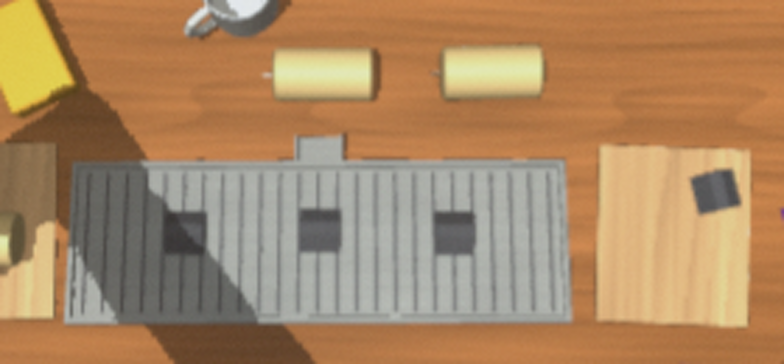

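All three chocks sit upright on the deck, at crop (185,233), (320,231) and (455,233). I'll measure them for the candle targets.

```bash
cat > chk.py <<'E'
from seg import *
def chocks(im,z=.041):
    h=cv2.cvtColor(im,cv2.COLOR_RGB2HSV)
    out=[]
    for p in [(196,198),(244,198),(292,198)]:
        c=im[p[1]-17:p[1]+17,p[0]-17:p[0]+17].max(2).astype(int)
        thr=0.5*(np.percentile(c,8)+np.median(c)); m=np.zeros(im.shape[:2],bool); m[p[1]-17:p[1]+17,p[0]-17:p[0]+17]=c<thr
        m=cv2.morphologyEx(m.astype(np.uint8),cv2.MORPH_OPEN,np.ones((4,4)))
        b=max(blobs(m,60),key=lambda q:q.sum()); ys,xs=np.nonzero(b); r=rect('top',b,z)
        out.append(np.round(np.r_[xs.mean(),ys.mean(),len(xs),onz('top',[[xs.mean(),ys.mean()]],z)[0,:2]*1000,r[1],r[2]],1))
    return out
E
python3 - <<'E'
from chk import *
im=cv2.imread('pics/raw_t4.png')[:,:,::-1].copy()
for o in chocks(im): print(o)
for b in candles(im):
    ys,xs=np.nonzero(b)
    if xs.mean()>60: print('candle',np.round(rect('top',b,.03)[0],1),np.round(rect('top',b,.03)[1],1))
print(np.round(onz('top',[[130+72/2.8,115+161/2.8],[130+565/2.8,115+160/2.8],[130+571/2.8,115+322/2.8],[130+65/2.8,115+323/2.8]],.04)*1000,1))
E
```

```text
[194.2 200.1 159.  487.5 159.5  43.9  43.4   1.8]
[244.4 197.7 246.  497.9   4.3  46.6  46.5   1.2]
[ 292.9  198.7  227.   497.7 -145.5   46.6   43.2    0.8]
candle [679.4   7.1] [ 35.1 107.4]
candle [ 684.4 -183.4] [ 38.2 110. ]
[[ 571.2  282.2   40. ]
 [ 582.8 -264.9   40. ]
 [ 404.3 -272.5   40. ]
 [ 391.9  282.7   40. ]]
```

```bash

python3 -m inch '{"slide":[[0,-1,-20],[0,-1,-40],[0,-1,-60],[0,-1,-75],[0,-1,-82]],"roll":[0,0,0,0,0],"claw":[-1,-1,-1,-1,-1]}'
python3 -m inch '{"slide":[[0,0,0],[0,0,0],[0,0,0],[0,0,0],[0,0,0]],"roll":[0,0,0,0,0],"claw":[1,1,1,1,1]}'
python3 -m inch '{"slide":[[0,0,0],[0,0,0],[0,0,20],[0,0,50],[0,0,80]],"roll":[0,0,0,0,0],"claw":[1,1,1,1,1]}'
```

```text
clock: 28.7
eef_pos: [0.4865, 0.4058, 0.1982]
tcp_rot: [-3.139, 0.002, 1.524]
force: [0.5, -0.1, 0.1]
gripper_width: 0.0858
gripper_force: 0.0
clock: 29.2
eef_pos: [0.4869, 0.4062, 0.2004]
tcp_rot: [-3.142, -0.0, 1.524]
force: [0.5, -0.5, 5.9]
gripper_width: 0.0578
gripper_force: 65.2
clock: 29.7
eef_pos: [0.4863, 0.4057, 0.2792]
tcp_rot: [-3.139, 0.002, 1.524]
force: [0.1, 0.9, -2.5]
gripper_width: 0.0577
gripper_force: 65.2
```

```bash

python3 -m inch '{"slide":[[-5,-45,0],[-10,-90,0],[-15,-135,0],[-20,-180,0],[-25,-225,0]],"roll":[0.02,0.04,0.06,0.071,0.071],"claw":[1,1,1,1,1]}'
python3 -m inch '{"slide":[[0,-24,0],[0,-24,0],[0,-24,-15],[0,-24,-30],[0,-24,-37]],"roll":[0,0,0,0,0],"claw":[1,1,1,1,1]}'
python3 -m inch '{"slide":[[0,0,0],[0,0,-3],[0,0,-6],[0,0,-9],[0,0,-9]],"roll":[0,0,0,0,0],"claw":[1,1,1,1,1]}'
python3 - <<'E'
from h import *
shot('side','c5',(180,60,320,165),5)
E
```

```text
clock: 30.2
eef_pos: [0.4609, 0.1793, 0.2788]
tcp_rot: [-3.14, 0.001, 1.596]
force: [1.2, -0.4, -3.2]
gripper_width: 0.0577
gripper_force: 65.3
clock: 30.7
eef_pos: [0.4609, 0.1575, 0.239]
tcp_rot: [-3.137, 0.002, 1.596]
force: [-0.5, 0.3, -2.6]
gripper_width: 0.0579
gripper_force: 65.4
clock: 31.2
eef_pos: [0.4615, 0.1569, 0.2325]
tcp_rot: [-3.139, 0.001, 1.595]
force: [0.4, 0.4, -2.9]
gripper_width: 0.0577
gripper_force: 65.4
```

View pics/c5.png

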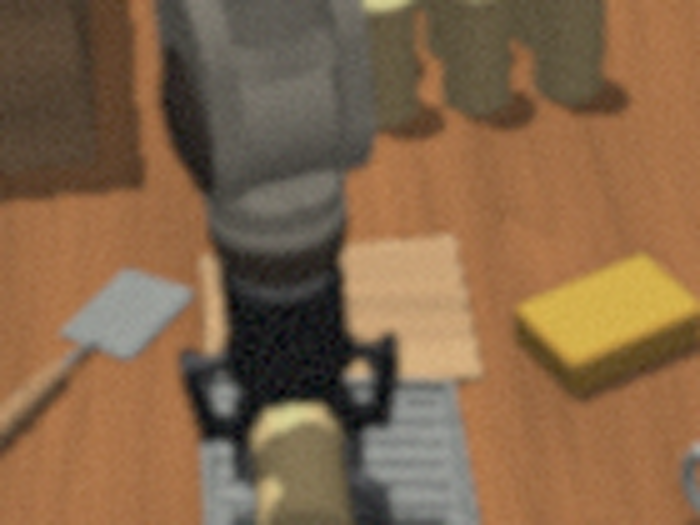

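The candle is held above the deck at crop (300,470). I'll lower until I feel contact.

```bash

python3 -m inch '{"slide":[[0,0,-1],[0,0,-1.5],[0,0,-1.5]],"roll":[0,0,0],"claw":[1,1,1]}'
python3 -m inch '{"slide":[[0,0,-1],[0,0,-1.5],[0,0,-1.5]],"roll":[0,0,0],"claw":[1,1,1]}'
```

```text
clock: 31.55
eef_pos: [0.4616, 0.1569, 0.2313]
tcp_rot: [-3.14, 0.001, 1.595]
force: [0.1, -0.4, -2.7]
gripper_width: 0.0578
gripper_force: 65.4
clock: 31.85
eef_pos: [0.4616, 0.1569, 0.2302]
tcp_rot: [-3.14, 0.001, 1.595]
force: [-0.8, -0.3, 2.7]
gripper_width: 0.0581
gripper_force: 65.9
```

```bash

python3 -m inch '{"slide":[[0,0,0.5],[0,0,0.5],[0,0,0.5],[0,0,0.5],[0,0,0.5]],"roll":[0,0,0,0,0],"claw":[-0.42,-0.46,-0.55,-0.7,-0.9]}'
python3 -m inch '{"slide":[[0,0,0],[0,0,20],[0,0,50],[0,0,80],[0,0,120]],"roll":[0,0,0,0,0],"claw":[-1,-1,-1,-1,-1]}'
python3 - <<'E'
from h import *
print(proj('side',[[.4615,.157,.065]]))
shot('side','c6',(180,115,320,220),5)
E
```

```text
clock: 32.35
eef_pos: [0.4615, 0.1569, 0.2302]
tcp_rot: [-3.14, 0.001, 1.595]
force: [-0.0, -0.2, 0.3]
gripper_width: 0.0812
gripper_force: 0.0
clock: 32.85
eef_pos: [0.4612, 0.1568, 0.3504]
tcp_rot: [-3.138, 0.002, 1.595]
force: [-0.1, 0.5, 0.5]
gripper_width: 0.0855
gripper_force: 0.0
[[239.67177274 154.18415421]]
```

View pics/c6.png

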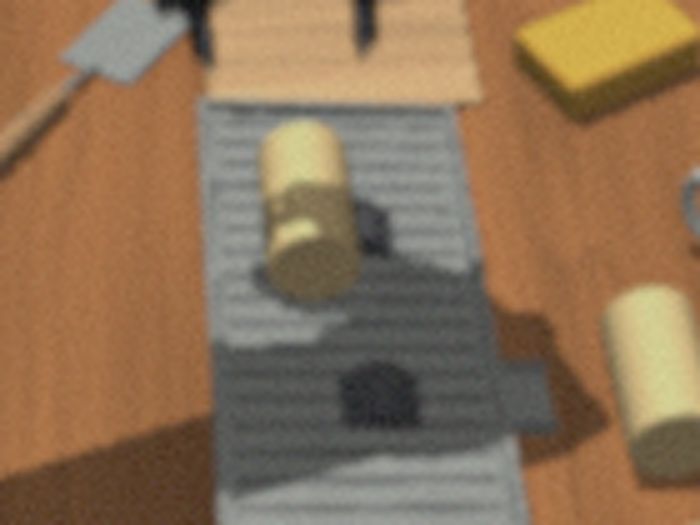

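Candle 2 rests against its chock at crop (310,215). Now the middle candle.

```bash

python3 -m inch '{"slide":[[40,-27,0],[80,-54,0],[120,-81,0],[160,-108,0],[190,-135,0]],"roll":[0,0,0,0,0],"claw":[-1,-1,-1,-1,-1]}'
python3 -m inch '{"slide":[[30,-14,0],[30,-14,-40],[30,-14,-80],[30,-14,-110],[30,-14,-110]],"roll":[0,0,0,0,0],"claw":[-1,-1,-1,-1,-1]}'
python3 -m inch '{"slide":[[0,0,-15],[0,0,-30],[0,0,-42],[0,0,-46],[0,0,-46]],"roll":[0,0,0,0,0],"claw":[-1,-1,-1,-1,-1]}'
python3 -m inch '{"slide":[[0,0,0],[0,0,0],[0,0,0],[0,0,0],[0,0,0]],"roll":[0,0,0,0,0],"claw":[1,1,1,1,1]}'
python3 -m inch '{"slide":[[0,0,0],[0,0,0],[0,0,20],[0,0,50],[0,0,90]],"roll":[0,0,0,0,0],"claw":[1,1,1,1,1]}'
```

```text
clock: 33.4
eef_pos: [0.6534, 0.0205, 0.3495]
tcp_rot: [-3.14, 0.001, 1.595]
force: [0.2, 0.8, -0.1]
gripper_width: 0.0854
gripper_force: 0.0
clock: 33.9
eef_pos: [0.6804, 0.0078, 0.2347]
tcp_rot: [-3.131, 0.001, 1.595]
force: [-0.3, 0.0, -0.3]
gripper_width: 0.0858
gripper_force: 0.0
clock: 34.4
eef_pos: [0.6814, 0.0079, 0.1937]
tcp_rot: [-3.139, 0.001, 1.595]
force: [0.0, -1.1, -0.2]
gripper_width: 0.0856
gripper_force: 0.0
clock: 34.9
eef_pos: [0.6819, 0.0079, 0.1957]
tcp_rot: [3.141, 0.001, 1.595]
force: [-1.1, 0.1, 4.8]
gripper_width: 0.0579
gripper_force: 65.3
clock: 35.4
eef_pos: [0.681, 0.0079, 0.2829]
tcp_rot: [-3.136, 0.001, 1.595]
force: [1.3, 0.5, -2.0]
gripper_width: 0.0577
gripper_force: 65.2
```

```bash

python3 -m inch '{"slide":[[-45,0,0],[-90,0,0],[-135,0,0],[-180,-1,0],[-215,-1,0]],"roll":[0,0,0,0,0],"claw":[1,1,1,1,1]}'
python3 -m inch '{"slide":[[0,0,0],[0,0,-20],[0,0,-40],[0,0,-47],[0,0,-47]],"roll":[0,0,0,0,0],"claw":[1,1,1,1,1]}'
python3 -m inch '{"slide":[[0,0,-1],[0,0,-2],[0,0,-2]],"roll":[0,0,0],"claw":[1,1,1]}'
python3 -m inch '{"slide":[[0,0,-1],[0,0,-1.5],[0,0,-1.5]],"roll":[0,0,0],"claw":[1,1,1]}'
```

```text
clock: 35.9
eef_pos: [0.4641, 0.0069, 0.2839]
tcp_rot: [-3.139, 0.001, 1.595]
force: [0.4, 0.1, -2.0]
gripper_width: 0.0578
gripper_force: 65.5
clock: 36.4
eef_pos: [0.4664, 0.0069, 0.2364]
tcp_rot: [-3.138, 0.001, 1.595]
force: [-0.6, -0.7, -2.3]
gripper_width: 0.0576
gripper_force: 65.7
clock: 36.7
eef_pos: [0.4668, 0.0069, 0.2358]
tcp_rot: [-3.14, 0.001, 1.595]
force: [0.3, -0.1, -3.3]
gripper_width: 0.0573
gripper_force: 65.7
clock: 37.0
eef_pos: [0.4665, 0.0069, 0.2338]
tcp_rot: [-3.14, 0.001, 1.595]
force: [-0.5, -1.3, -2.9]
gripper_width: 0.0578
gripper_force: 65.7
```

```bash

python3 -m inch '{"slide":[[0,0,-1],[0,0,-1.5],[0,0,-1.5]],"roll":[0,0,0],"claw":[1,1,1]}'
python3 -m inch '{"slide":[[0,0,-0.5],[0,0,-1],[0,0,-1]],"roll":[0,0,0],"claw":[1,1,1]}'
```

```text
clock: 37.3
eef_pos: [0.4665, 0.0069, 0.2321]
tcp_rot: [-3.14, 0.001, 1.595]
force: [0.1, 0.1, -1.8]
gripper_width: 0.0578
gripper_force: 65.7
clock: 37.6
eef_pos: [0.4665, 0.0069, 0.2313]
tcp_rot: [-3.14, 0.001, 1.595]
force: [-0.5, 0.4, -3.0]
gripper_width: 0.0578
gripper_force: 66.0
```

```bash

python3 -m inch '{"slide":[[0,0,-0.5],[0,0,-1],[0,0,-1]],"roll":[0,0,0],"claw":[1,1,1]}'
python3 -m inch '{"slide":[[0,0,0.5],[0,0,0.5],[0,0,0.5],[0,0,0.5],[0,0,0.5]],"roll":[0,0,0,0,0],"claw":[-0.42,-0.46,-0.55,-0.7,-0.9]}'
python3 -m inch '{"slide":[[0,0,0],[0,0,20],[0,0,50],[0,0,80],[0,0,120]],"roll":[0,0,0,0,0],"claw":[-1,-1,-1,-1,-1]}'
python3 -m inch '{"slide":[[40,-35,0],[80,-70,0],[120,-105,0],[160,-135,0],[190,-160,0]],"roll":[0,0,0,0,0],"claw":[-1,-1,-1,-1,-1]}'
python3 - <<'E'
from h import *
shot('side','c7',(180,115,360,250),4.4)
E
```

```text
clock: 37.9
eef_pos: [0.4665, 0.0069, 0.2311]
tcp_rot: [-3.14, 0.001, 1.595]
force: [-4.0, 0.2, 6.7]
gripper_width: 0.058
gripper_force: 66.9
clock: 38.4
eef_pos: [0.4665, 0.0069, 0.2307]
tcp_rot: [-3.14, 0.001, 1.595]
force: [-1.0, -0.2, -0.3]
gripper_width: 0.0812
gripper_force: 0.0
clock: 38.9
eef_pos: [0.4662, 0.0069, 0.3509]
tcp_rot: [-3.138, 0.001, 1.595]
force: [0.6, 0.5, 0.5]
gripper_width: 0.0854
gripper_force: 0.0
clock: 39.4
eef_pos: [0.6579, -0.1546, 0.3504]
tcp_rot: [-3.14, 0.001, 1.595]
force: [0.7, 0.7, 0.6]
gripper_width: 0.0856
gripper_force: 0.0
```

View pics/c7.png

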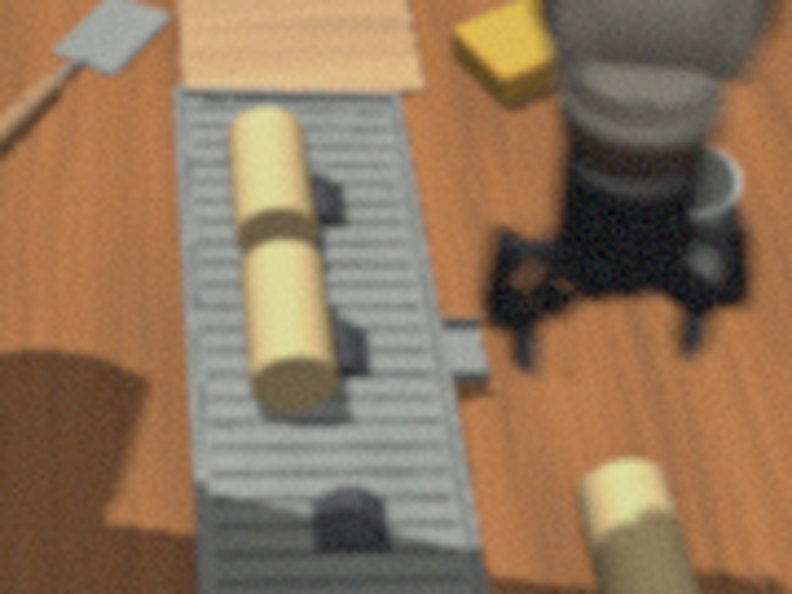

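Both candles are chocked at crop (275,170) and (290,325). Now the third, at lower right.

```bash

python3 -m inch '{"slide":[[28,-28,0],[28,-28,-40],[28,-28,-80],[28,-28,-110],[28,-28,-110]],"roll":[0,0,0,0,0],"claw":[-1,-1,-1,-1,-1]}'
python3 -m inch '{"slide":[[0,0,-15],[0,0,-30],[0,0,-42],[0,0,-46],[0,0,-46]],"roll":[0,0,0,0,0],"claw":[-1,-1,-1,-1,-1]}'
python3 -m inch '{"slide":[[0,0,0],[0,0,0],[0,0,0],[0,0,0],[0,0,0]],"roll":[0,0,0,0,0],"claw":[1,1,1,1,1]}'
python3 -m inch '{"slide":[[0,0,0],[0,0,0],[0,0,20],[0,0,50],[0,0,90]],"roll":[0,0,0,0,0],"claw":[1,1,1,1,1]}'
```

```text
clock: 39.95
eef_pos: [0.6834, -0.1809, 0.2349]
tcp_rot: [-3.131, -0.001, 1.595]
force: [-0.1, -0.7, -0.9]
gripper_width: 0.0855
gripper_force: 0.0
clock: 40.45
eef_pos: [0.6844, -0.181, 0.1942]
tcp_rot: [-3.139, 0.001, 1.595]
force: [-0.6, 0.2, 0.7]
gripper_width: 0.085
gripper_force: 0.0
clock: 40.95
eef_pos: [0.6849, -0.1812, 0.1963]
tcp_rot: [3.141, 0.002, 1.595]
force: [-1.1, -0.3, 5.6]
gripper_width: 0.0577
gripper_force: 65.3
clock: 41.45
eef_pos: [0.6841, -0.181, 0.2833]
tcp_rot: [-3.136, 0.0, 1.595]
force: [1.4, -0.2, -2.7]
gripper_width: 0.0583
gripper_force: 65.1
```

```bash

python3 -m inch '{"slide":[[-45,8,0],[-90,16,0],[-135,24,0],[-180,32,0],[-217,38,0]],"roll":[0,0,0,0,0],"claw":[1,1,1,1,1]}'
python3 -m inch '{"slide":[[0,0,0],[0,0,-20],[0,0,-40],[0,0,-48],[0,0,-48]],"roll":[0,0,0,0,0],"claw":[1,1,1,1,1]}'
python3 -m inch '{"slide":[[0,0,-1],[0,0,-2],[0,0,-2]],"roll":[0,0,0],"claw":[1,1,1]}'
python3 -m inch '{"slide":[[0,0,-1],[0,0,-1.5],[0,0,-1.5]],"roll":[0,0,0],"claw":[1,1,1]}'
```

```text
clock: 41.95
eef_pos: [0.4652, -0.1426, 0.2843]
tcp_rot: [-3.139, 0.001, 1.595]
force: [0.2, -0.7, -1.3]
gripper_width: 0.0579
gripper_force: 65.3
clock: 42.45
eef_pos: [0.4673, -0.143, 0.2356]
tcp_rot: [-3.138, 0.0, 1.595]
force: [0.5, 0.5, -2.6]
gripper_width: 0.0576
gripper_force: 65.6
clock: 42.75
eef_pos: [0.4678, -0.1432, 0.2353]
tcp_rot: [-3.14, 0.002, 1.595]
force: [-0.2, -0.4, -2.4]
gripper_width: 0.0578
gripper_force: 65.6
clock: 43.05
eef_pos: [0.4675, -0.1431, 0.2333]
tcp_rot: [-3.14, 0.001, 1.595]
force: [0.1, -0.5, -2.9]
gripper_width: 0.0581
gripper_force: 65.6
```

```bash

python3 -m inch '{"slide":[[0,0,-0.7],[0,0,-1],[0,0,-1]],"roll":[0,0,0],"claw":[1,1,1]}'
python3 -m inch '{"slide":[[0,0,-0.7],[0,0,-1],[0,0,-1]],"roll":[0,0,0],"claw":[1,1,1]}'
```

```text
clock: 43.35
eef_pos: [0.4675, -0.1431, 0.2322]
tcp_rot: [-3.14, 0.001, 1.595]
force: [0.6, -0.5, -2.8]
gripper_width: 0.0577
gripper_force: 65.6
clock: 43.65
eef_pos: [0.4675, -0.1431, 0.2321]
tcp_rot: [-3.14, 0.002, 1.595]
force: [-3.8, 1.2, 5.0]
gripper_width: 0.0574
gripper_force: 66.4
```

```bash

python3 -m inch '{"slide":[[0,0,0.5],[0,0,0.5],[0,0,0.5],[0,0,0.5],[0,0,0.5]],"roll":[0,0,0,0,0],"claw":[-0.42,-0.46,-0.55,-0.7,-0.9]}'
python3 -m inch '{"slide":[[0,0,0],[0,0,20],[0,0,50],[0,0,80],[0,0,120]],"roll":[0,0,0,0,0],"claw":[-1,-1,-1,-1,-1]}'
python3 -m inch '{"slide":[[-20,-45,0],[-40,-90,0],[-60,-135,0],[-80,-180,0],[-100,-225,0]],"roll":[0,0,0,0,0],"claw":[-1,-1,-1,-1,-1]}'
python3 - <<'E'
from h import *
shot('side','c8',(180,115,330,280),3.6)
shot('top','t8',(130,115,350,245),3.6)
E
```

```text
clock: 44.15
eef_pos: [0.4675, -0.1431, 0.2317]
tcp_rot: [-3.14, 0.001, 1.595]
force: [-0.2, -0.1, 0.3]
gripper_width: 0.081
gripper_force: 0.0
clock: 44.65
eef_pos: [0.4672, -0.143, 0.3519]
tcp_rot: [-3.138, 0.001, 1.595]
force: [1.1, -0.3, 0.0]
gripper_width: 0.085
gripper_force: 0.0
clock: 45.15
eef_pos: [0.3664, -0.3697, 0.3519]
tcp_rot: [-3.14, 0.002, 1.595]
force: [1.8, -0.3, -0.6]
gripper_width: 0.0858
gripper_force: 0.0
```

View pics/c8.png

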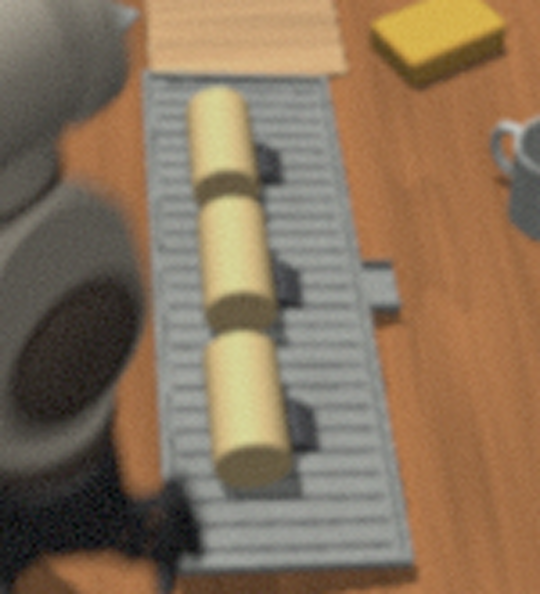

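View pics/t8.png

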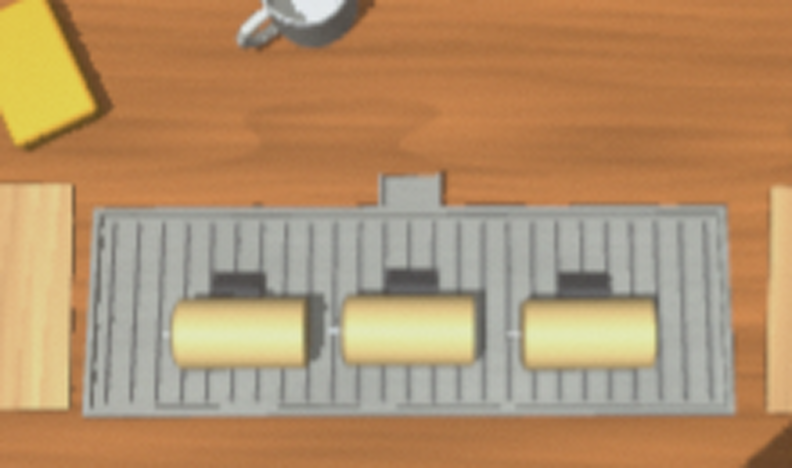

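All three candles lie across the deck at top crop (240,332), (410,330) and (590,333), with gaps between them and each chock centred on the downhill side. One quick numeric check of stillness and snugness, then I'll hand in.

```bash
python3 -m inch '{"slide":[[0,0,0],[0,0,0],[0,0,0],[0,0,0],[0,0,0]],"roll":[0,0,0,0,0],"claw":[-1,-1,-1,-1,-1]}' | head -1
python3 - <<'E'
from seg import *
a=cv2.imread('pics/raw_t8.png')[:,:,::-1].copy(); b=cams.read_camera('top')
for im in (a,b):
    for m in candles(im):
        ys,xs=np.nonzero(m)
        if 150<xs.mean()<330: print(xs.mean().round(2),ys.mean().round(2),np.round(rect('top',m,.065)[0],1))
for c in [(239,271,240,332),(411,269,410,330),(583,271,590,333)]:
    f=onz('top',[[130+c[0]/3.6,115+c[1]/3.6]],.028)[0]; k=onz('top',[[130+c[2]/3.6,115+c[3]/3.6]],.065)[0]; print(np.round((f-k)*1000,1))
E
```

```text
clock: 45.75
196.11 207.73 [464.  147.9]
243.04 206.99 [468.3   7. ]
293.47 207.96 [ 468.3 -145.9]
196.01 207.72 [464.  147.9]
243.11 207.01 [468.3   7. ]
293.46 207.96 [ 468.3 -145.9]
[ 54.3   8.5 -37. ]
[ 54.5   2.  -37. ]
[ 55.2   3.8 -37. ]
```

```bash
python3 -c "
from bench import workorder; print(workorder.job_done())"
```

```text
the job is handed in; nothing more can be done
None
```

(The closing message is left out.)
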